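# Fit the riser tube and set the jug rinser's valve

### The job

Get the jug rinser at the shop counter ready: slip the loose steel riser tube over the upright spigot of the drip tray, plain end down and fully home, and let go of it. Then, by the upright wooden handle on the valve's handwheel, close the valve (clockwise from above) until it stops, and open it again exactly two full turns. Finish while still gripping that handle between the fingers with the wheel held still there, and leave the other things on the counter where they are.

Things in the scene. Friction and masses are not known exactly. Their poses are not given: they have to be found in the camera images.
- riser_tube: Loose steel tube, standing upright on the counter somewhere between tray and valve, 80 mm tall, open at both ends. Outer diameter 27 mm, bore 21 mm, with a collar of 34 mm diameter on its uppermost 6 mm. About 0.12 kg. Origin: centre of its lower, plain end; z up along the tube.
- spigot_base (a point): The shoulder of the spigot, on its axis, 16 mm above the counter, where the tube's lower end sits when fully home. The brass spigot, 18 mm in diameter, stands up 40 mm from here, its last 6 mm tapered to 11 mm. It rises from the middle of a fixed flat steel drip tray, 140 x 140 x 10 mm, with a boss 40 mm in diameter as shoulder. z up.
- spigot_tip (a point): Top of the spigot, 56 mm above the counter, on its axis.
- wheel_axis (a point): Point on the vertical axis of the valve's handwheel, 56 mm above the counter, at the middle of the rim's thickness. The aluminium wheel's rim is a 12 mm round bar on a circle of 45 mm radius, top at 62 mm. The valve is brass on a fixed 76 mm square steel plate from which a narrow nose, 12 mm wide, points out along the point's own x axis to 75 mm from the axis.
- handle_mid (a point): Middle of the upright pale wooden revolving handle on the wheel's rim, 87 mm above the counter and 45 mm from the wheel's axis. The handle is 21 mm in diameter where it is gripped, reaches from 63 to 105 mm above the counter and spins freely about its own vertical axis, so that a gripper may hold it and carry it round in circles without turning itself.
- turn_handle: The same wooden handle; origin at its lower end, 63 mm above the counter, z up. Its own turn about z means nothing.
- valve_wheel (a joint): Angle of the handwheel in rad: 0 is shut against the stop, growing as the valve opens, which is anticlockwise seen from above; two turns open is 12.57, the other stop is at 18.9. At 0 (and at each full turn) the handle stands over the nose of the valve's plate. It starts less than one turn open, stays where it is left, and takes about 3 to 5 N at the handle to turn.
- card_terminal: Bystander: grey card terminal, 170 x 80 mm, 44 mm high; leave alone. Origin: centre of its underside.
- pump_bottle: Bystander: white pump bottle, 60 mm in diameter, 143 mm high; leave alone. Origin: centre of its underside.
- sweet_jar: Bystander: amber jar with a steel lid, 84 mm in diameter, 110 mm high; leave alone. Origin: centre of its underside.
Things that resemble listed ones, but are neither listed nor needed, are in the scene too. What is shaped like the part that bears wheel_axis but blue or turquoise is not meant. Of the things that look like the part that bears spigot_base, the smallest one is meant.

How it is judged:
By the outcome, as a careful person would: the job done as asked, in the order asked, and still so for the second after the job is handed in, while the arm keeps its last pose, push and grip.
It also fails if it takes over 72 s, if anything falls off the work surface, if the arm or the gripper's body presses on something with over 40 N, if the wrist force passes 120 N, or if a joint passes its speed limit or range.

### The arm

A 6-joint arm with a two-finger parallel gripper is mounted at the origin on the work surface. World frame = base frame: x ahead of the robot, y to its left, z up, the work surface at z = 0. Lengths are in mm, angles in rad, forces in N, time in s.
With the tool pointing down it reaches from about 350 to 875 mm from the base axis. Payload 4.2 kg.
Tool frame: the origin (TCP) lies on the mounting face of the last link; the fingertips stand 173 mm ahead of it and the grasp point (between the pads) lies grip_point_offset ahead of it (grip_point_offset is the distance from the TCP to the grasp point, in mm); z points along the fingers, y is the line along which they close (so a half turn about z gives the same grasp; the last joint's range is limited). The gripper opens to 85 mm and grips with 20 to 120 N. Pads are 22 mm wide; open, the fingers measure 114 mm over their backs; the gripper's body (76 mm by 85 mm) begins 54 mm behind the grasp point. The pads swing forward as they close: fully open they stand 13 mm farther back than shut.
Start: joints at [1.463, 0.385, 0.008, 0, -1.194, -0.259], TCP at [224.111, 583.416, 404.712] pointing down, gripper open.
Joint ranges: [-3.14, 3.14], [-1.21, 2.06], [-1.07, 1.41], [-3.16, 2.05], [-2.99, -0.16], [-3.1, 3.1]. Speed limits (rad/s): [2.79, 2.79, 3.14, 3.14, 3.14, 3.14].

### API

Orientations are given as a unit quaternion [x, y, z, w].
In Python, from bench import read_state, get_image, job_done, recognise, place_of, grip_point_offset gives the robot as it stands. The module is installed in compiled form; this text tells all that it offers.
- The arm moves only by the tool carry_out, never from a script. Its arguments are lists of equal length, an entry for each row: "slide": the shift along the tool's x, y, z in m, a list of three; "roll": the turn about the tool's z in degrees; "claw": the finger opening in m, from 0 to 0.0854. A call has 1 to 8 rows; each row is the pose to reach, as a shift and turn from the pose commanded when the call began, along the tool's axes at that moment; what a row does not reach only later rows make up. A row lasts 1/8 s, in which the tool goes at most 62.5 mm and 10.7 degrees, less where a joint would pass 70% of its speed; a pose out of reach is approached as far as the arm can. A call with a gripper value outside its range is refused whole. The fingers move at their own pace and stop on an object; the grip force is fixed at half the most. Time passes only in rows, so rows that repeat a pose let the fingers close. It gives the time, the measured TCP pose, the force, the opening and the grip force at its end, in the units of the state.
- read_state(): the state, without advancing time (a new reading comes with each control period).
- get_image(name): name is "side" or "top" or "wrist"; returns a dict with "img" (384x512x3 uint8, red, green, blue), "z_map" (384x512 float32, mm along the optical axis (not along the pixel's ray), 0 where there is no reading), "mtx" (3x3 intrinsics, pixels), "world_from_camera" (4x4, takes a point from camera to world coordinates); the wrist camera has in their place "T_tool_cam" (4x4, takes a point from camera to tool coordinates, whose origin is the TCP and whose axes are the flange's). Camera axes: x right, y up, looking along -z (the intrinsics and any distortion apply to the point x, -y, -z); pixel columns grow to the right and rows downward; lengths in mm; the calibration is good to about 2 mm. A picture is of the moment at which its call begins: read the wrist's pose just before it.
- job_done(): hands the job in; it is judged then, once.
Trained networks look in a picture, given as the dict that the camera call returned (one of the last four; its "shot" number tells which), for a name from the list of things; names that differ only in an ending like _2 or _b are one class to them, and where a whole thing is asked for, a point or a joint stands for the part that bears it (a point fixed in the world has none). Each returns a list of dicts, best first, with "conf" (0 to 1); they miss things now and then, are a little off and sometimes report something else, mostly with a low value. They report only what shows in the picture. A call takes as long as a camera call. They do not tell look-alikes from the thing itself.
- recognise(picture, thing): "at" ([column, row] in pixels, amid what is visible of it).
- place_of(picture, thing): "at" ([column, row] in pixels: a listed point, or the origin of a listed thing).
The state is a dict: "clock": time; "joints": joint angles; "joint_vel": joint speeds; "joint_efforts": joint torques, N m; "position": TCP position; "ee_rot": TCP orientation; "contact_force": force on the tool from outside, world axes, zero at the start; "wrist_torque": the same for the moment, N m; "gripper_width": finger opening in mm; "grasp_force": force on a finger pad.
Only numpy, scipy, OpenCV 4.12 (cv2) and the standard library are available. Lean on these libraries where they do the work, as an engineer would, in place of code of your own. Each camera call takes 0.05 s, during which the arm holds its last target. There are 200 camera calls.

## Working session

There is one attempt and no reset: what is moved stays moved. The work goes in short steps, Python scripts to look and compute and a tool call to move; the robot and the scene stay as the last step left them, time stands still between calls to the robot, and variables do not carry over. Pictures are saved under pics/ and viewed, at most 10 in all, crops included, and the job is handed in when it is done.

Besides the shell and the picture viewer there is one more tool, called by a JSON object that holds its "fn" and its "kwargs", one argument or row to a line. carry_out: Moves the arm, as the interface text tells. Its arguments: {"type":"object","properties":{"slide":{"type":"array"},"roll":{"type":"array"},"claw":{"type":"array"}},"required":["slide","roll","claw"]}

```bash
mkdir -p pics; cat > h.py <<'E'
import numpy as np, cv2
from bench import *
from scipy.spatial.transform import Rotation as R
def pose():
    s=read_state(); T=np.eye(4); T[:3,:3]=R.from_quat(s["ee_rot"]).as_matrix(); T[:3,3]=s["position"]; return T
def shot(n):
    T=pose(); p=get_image(n); p["W"]=T@p["T_tool_cam"] if n=="wrist" else p["world_from_camera"]; return p
def ray(p,px):
    k=p["mtx"]; d=np.array([(px[0]-k[0,2])/k[0,0],-(px[1]-k[1,2])/k[1,1],-1.]); return p["W"][:3,3],p["W"][:3,:3]@d
def at_z(p,px,z):
    o,d=ray(p,px); return o+d*(z-o[2])/d[2]
def depth(p,px):
    o,d=ray(p,px); return o+d*p["z_map"][int(round(px[1])),int(round(px[0]))]
def cloud(p):
    v,u=np.mgrid[:384,:512]; k=p["mtx"]; d=np.stack([(u-k[0,2])/k[0,0],-(v-k[1,2])/k[1,1],-np.ones(u.shape)],-1)*p["z_map"][...,None]
    return d@p["W"][:3,:3].T+p["W"][:3,3]
def save(p,n,c=None,s=1):
    i=p["img"][...,::-1]
    if c: i=i[c[1]:c[3],c[0]:c[2]]
    cv2.imwrite("pics/"+n+".png",cv2.resize(i,None,fx=s,fy=s,interpolation=cv2.INTER_CUBIC))
E
cat > a.py <<'E'
from h import *
np.set_printoptions(precision=1,suppress=True)
s=read_state(); print(s, grip_point_offset if not callable(grip_point_offset) else grip_point_offset())
print(pose())
H=dict(riser_tube=0,spigot_base=16,spigot_tip=56,wheel_axis=56,handle_mid=87,turn_handle=63,card_terminal=0,pump_bottle=0,sweet_jar=0)
for c in ("top","side"):
    p=shot(c); save(p,c,None,1.5); print(c,[k for k in p], p["W"][:3,3])
    for t,z in H.items():
        for r in place_of(p,t): print(c,t,round(r["conf"],2),np.array(r["at"]),at_z(p,r["at"],z)[:2])
E
python3 a.py
```

```text
{'clock': 0.0, 'joints': array([ 1.5,  0.4,  0. , -0. , -1.2, -0.3]), 'joint_vel': array([ 0.,  0.,  0., -0., -0., -0.]), 'joint_efforts': array([  0. , -39.2,  18.8,   4.2,  -0. ,  -0. ]), 'position': array([224. , 583.2, 403.6]), 'ee_rot': array([ 1. , -0.2, -0. ,  0. ]), 'contact_force': array([0.4, 0.2, 0.7]), 'wrist_torque': array([ 0.,  0., -0.]), 'grasp_force': 0.0, 'gripper_width': 85.1354244245625} 154.70000000000002
[[  0.9  -0.4  -0.  224. ]
 [ -0.4  -0.9  -0.  583.2]
 [  0.    0.   -1.  403.6]
 [  0.    0.    0.    1. ]]
top ['img', 'z_map', 'mtx', 'world_from_camera', 'shot', 'W'] [ 323.7  -88.2 1223.9]
top riser_tube 0.52 [229.4 216.5] [455.3  -1.8]
top spigot_base 0.95 [337.7 280.5] [ 273.3 -302.8]
top spigot_base 0.72 [404.2 178.8] [ 557.5 -505.5]
top spigot_base 0.66 [316.6 192.5] [ 520.3 -253.1]
top spigot_tip 0.94 [322.6 188.3] [ 525.4 -264.7]
top spigot_tip 0.62 [342.4 283.9] [ 266.1 -307.8]
top wheel_axis 0.9 [100. 175.] [570.2 359.7]
top wheel_axis 0.69 [155.7 199.6] [498.5 199.7]
top wheel_axis 0.69 [183.9 144.7] [655.6 124.3]
top handle_mid 0.6 [197.3 148.1] [
[... 944 characters left out ...]
7.6]
side spigot_tip 0.64 [285.  220.5] [ 535.  -262.2]
side spigot_tip 0.44 [200.1 141.9] [525.  298.2]
side wheel_axis 0.73 [203.9 154.3] [496.5 204.6]
side wheel_axis 0.65 [254.6 152.1] [665.9 128.3]
side wheel_axis 0.55 [202.7 131.9] [569.7 370. ]
side handle_mid 0.64 [195.3 133.7] [513.8 313.2]
side handle_mid 0.57 [201.2 141.8] [505.6 243.1]
side handle_mid 0.39 [252.  153.1] [625.4  79.5]
side turn_handle 0.48 [252.7 156.7] [636.2  92.2]
side turn_handle 0.43 [197.6 148.4] [490.2 244.3]
side turn_handle 0.42 [199.  137.7] [530.5 319.3]
side card_terminal 0.81 [290.6 180.9] [722.6 -27.8]
side pump_bottle 0.96 [255.7 142.3] [764.  281.4]
side sweet_jar 0.87 [331.  210.4] [ 736.3 -235.3]
```

View pics/top.png

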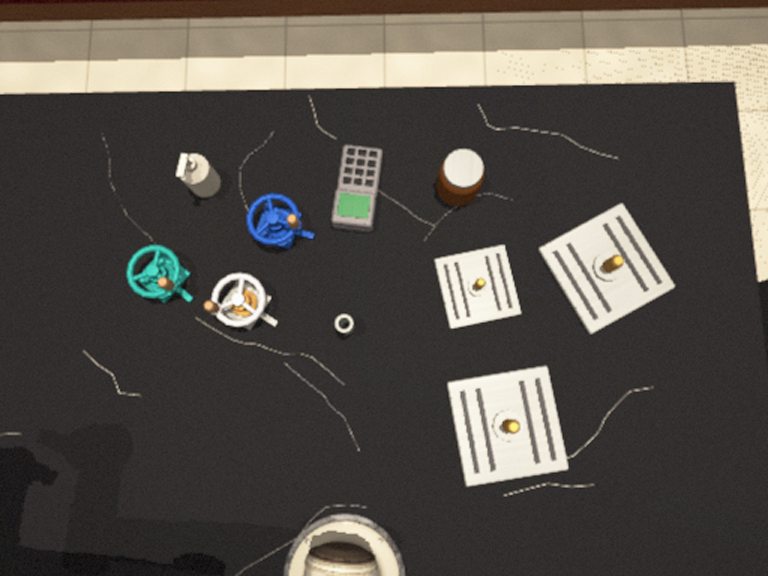

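View pics/side.png

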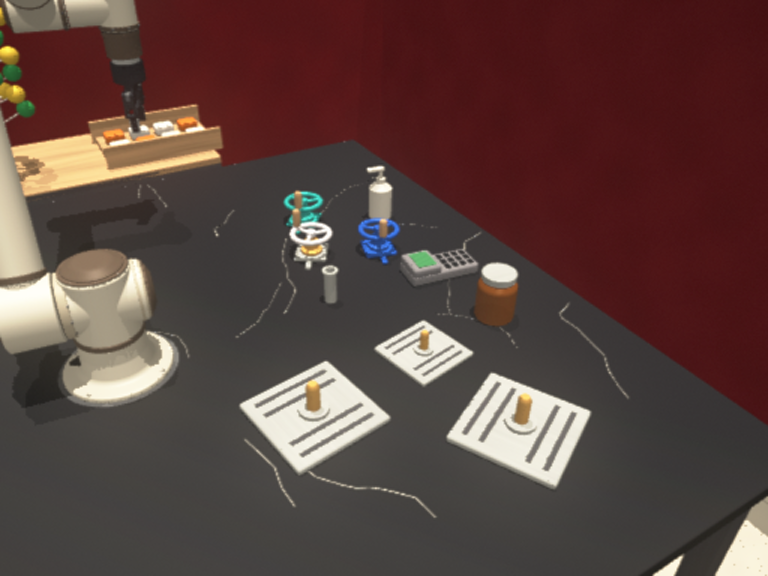

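Top view (picture pixels ÷1.5):

- **Valves:** white/brass wheel at about (160,200), with blue (184,145) and turquoise (103,180) look-alikes.
- **Trays:** small one at (319,191), with larger look-alikes at (340,284) and (405,178).
- **Tube:** only one, at (229,216).

I choose the white valve and the small tray, and will check both in a crop.

```bash
cat > b.py <<'E'
from h import *
np.set_printoptions(precision=2,suppress=True)
p=shot("top"); save(p,"crop1",(80,120,370,240),2.7)
for c in ("top","side"):
    p=shot(c); C=cloud(p)
    def sel(x,y,r,z0,z1): m=(np.hypot(C[...,0]-x,C[...,1]-y)<r)&(C[...,2]>z0)&(C[...,2]<z1); return C[m]
    for n,a in dict(tube=(460,0,30,65,95),spig=(520,-262,40,25,70),tray=(520,-262,110,6,14),hand=(485,236,25,75,115),wheel=(498,200,62,50,68)).items():
        q=sel(*a); print(c,n,len(q),q.min(0) if len(q) else '',q.max(0) if len(q) else '',q.mean(0) if len(q) else '')
        if n=="tray" and len(q)>10: print(cv2.minAreaRect(q[:,:2].astype(np.float32)))
T=pose(); p=shot("wrist"); print(T, p["T_tool_cam"], p["mtx"])
E
python3 b.py
```

```text
top tube 77 [434.18 -22.52  67.61] [464.87   7.55  84.55] [450.42  -7.84  77.61]
top spig 41 [ 518.29 -266.84   25.97] [ 533.51 -250.28   59.27] [ 524.82 -258.03   48.22]
top tray 1927 [ 448.05 -361.28    6.  ] [ 605.61 -177.89   13.98] [ 524.95 -259.31    9.1 ]
((529.2672729492188, -273.316650390625), (139.9194793701172, 185.801513671875), 11.170478820800781)
top hand 65 [470.66 220.7   76.79] [492.3  242.36 108.5 ] [479.94 229.46  97.18]
top wheel 555 [449.31 139.83  50.12] [548.33 239.65  66.89] [497.79 188.31  58.88]
side tube 73 [435.66 -24.19  65.08] [467.82  10.13  83.41] [451.61  -8.37  75.27]
side spig 63 [ 518.69 -269.37   25.38] [ 538.43 -255.71   57.96] [ 526.07 -263.71   42.92]
side tray 1313 [ 449.13 -341.08    6.02] [ 608.71 -179.74   13.91] [ 524.52 -266.34    9.9 ]
((527.5985107421875, -259.8341369628906), (142.3805694580078, 143.31814575195312), 10.259106636047363)
side hand 50 [472.38 217.47  75.72] [494.23 239.01 107.99] [482.22 226.79  92.35]
side wheel 265 [450.55 138.7   50.36] [546.91 242.71  67.11] [499.51 186.64  59.86]
[[  0.93  -0.36  -0.   224.13]
 [ -0.36  -0.93   0.   583.4 ]
 [ -0.    -0.    -1.   404.73]
 [  0.     0.     0.     1.  ]] [[ 0.    0.95  0.33 82.86]
 [ 1.   -0.    0.   -1.19]
 [ 0.    0.33 -0.95 30.5 ]
 [ 0.    0.    0.    1.  ]] [[344.15   0.   261.9 ]
 [  0.   344.15 190.35]
 [  0.     0.     1.  ]]
```

View pics/crop1.png

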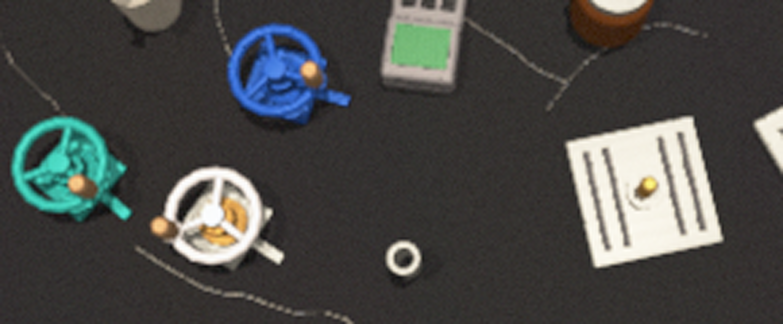

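The crop confirms it: the white wheel has brass under it and is the right valve; its handle is at crop (161,227) and its nose at (270,255). The tube is at (404,258) and the small tray's spigot at (647,187). Moving above the tube.

{"fn": "carry_out", "kwargs": {
  "slide": [
    [0.035,0.039,0],
    [0.071,0.078,0],
    [0.106,0.118,0],
    [0.141,0.157,0],
    [0.176,0.196,0],
    [0.212,0.235,0],
    [0.247,0.274,0],
    [0.282,0.313,0]
  ],
  "roll": [0,0,0,0,0,0,0,0],
  "claw": [0.085,0.085,0.085,0.085,0.085,0.085,0.085,0.085]
}}

```text
clock: 2.2
position: [375.3, 188.4, 405.2]
ee_rot: [0.983, -0.182, 0.0, -0.0]
contact_force: [0.9, -0.8, -0.5]
gripper_width: 85.3
grasp_force: 0.0
```

{"fn": "carry_out", "kwargs": {
  "slide": [
    [0.035,0.039,0.01],
    [0.071,0.078,0.02],
    [0.106,0.118,0.03],
    [0.141,0.157,0.03],
    [0.141,0.157,0.03]
  ],
  "roll": [0,0,0,0,0],
  "claw": [0.085,0.085,0.085,0.085,0.085]
}}

```text
clock: 2.82
position: [451.0, -9.7, 374.5]
ee_rot: [0.983, -0.185, -0.0, 0.0]
contact_force: [0.9, -0.6, 1.9]
gripper_width: 84.9
grasp_force: 0.0
```

```bash
cat > c.py <<'E'
from h import *
np.set_printoptions(precision=2,suppress=True)
s=read_state(); print(s["clock"],s["joints"],s["position"])
T=pose(); p=shot("wrist"); save(p,"w1",None,1.5); C=cloud(p)
for r in place_of(p,"riser_tube"): print(r["conf"],r["at"],at_z(p,r["at"],0))
m=(np.hypot(C[...,0]-450,C[...,1]+8)<40)&(C[...,2]>70)
q=C[m]; print(len(q),q.min(0),q.max(0),(q.min(0)+q.max(0))/2)
top=q[q[:,2]>q[:,2].max()-4]; print(cv2.minEnclosingCircle(top[:,:2].astype(np.float32)))
f=C[(np.hypot(C[...,0]-450,C[...,1]+8)<90)&(C[...,2]<20)]; print("floor",np.median(f[:,2]))
print("tool frame", T[:3,:3].T@(np.r_[(q.min(0)+q.max(0))[:2]/2,0]-np.r_[T[:2,3],0]))
E
python3 c.py
```

```text
2.825 [ 0.34  0.11 -0.44  0.   -1.01  0.86] [451.05  -9.69 374.54]
0.95 [257.8, 155.1] [454.97  -5.3    0.  ]
5604 [434.72 -47.94  70.08] [480.24  23.39 285.58] [457.48 -12.28 177.83]
((465.53704833984375, -14.064364433288574), 36.18476104736328)
floor 0.44426223317950075
tool frame [ 6.93  0.07 -0.  ]
```

View pics/w1.png

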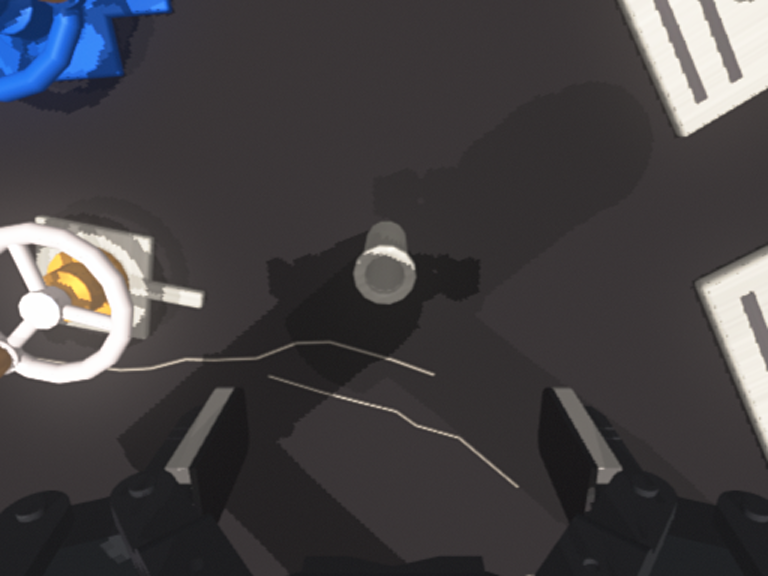

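The tube stands upright at (257,182), open bore facing up, between the open fingers. I'll refine with the fingers excluded from the depth points.

```bash
cat > d.py <<'E'
from h import *
np.set_printoptions(precision=2,suppress=True)
T=pose(); p=shot("wrist"); C=cloud(p)
q=C[(np.hypot(C[...,0]-450,C[...,1]+8)<40)&(C[...,2]>72)&(C[...,2]<95)]
top=q[(q[:,2]>76)]; (x,y),r=cv2.minEnclosingCircle(top[:,:2].astype(np.float32))
print(len(q),q.min(0),q.max(0),(q.min(0)+q.max(0))/2,x,y,r,np.percentile(q[:,2],[50,90,98]))
# pixel circle of collar in image
v,u=np.where((np.hypot(C[...,0]-450,C[...,1]+8)<40)&(C[...,2]>72)&(C[...,2]<95)); print(u.min(),u.max(),v.min(),v.max(),at_z(p,((u.min()+u.max())/2,(v.min()+v.max())/2),80))
print("tool xy", T[:3,:3].T@(np.array([x,y,0])-T[:3,3])); print(T)
E
python3 d.py
```

```text
893 [434.92 -19.73  72.03] [467.79  14.04  82.4 ] [451.36  -2.84  77.22] 451.06304931640625 -2.911709785461426 16.957937240600586 [80.03 81.02 81.46]
238 279 161 200 [451.83  -3.49  80.  ]
tool xy [ -0.94  -4.43 374.68]
[[  0.93  -0.36  -0.   450.38]
 [ -0.36  -0.93   0.    -7.45]
 [ -0.    -0.    -1.   374.68]
 [  0.     0.     0.     1.  ]]
```

{"fn": "carry_out", "kwargs": {
  "slide": [
    [-0.001,-0.0044,0.03],
    [-0.001,-0.0044,0.07],
    [-0.001,-0.0044,0.11],
    [-0.001,-0.0044,0.14],
    [-0.001,-0.0044,0.16],
    [-0.001,-0.0044,0.172],
    [-0.001,-0.0044,0.172],
    [-0.001,-0.0044,0.172]
  ],
  "roll": [0,0,0,0,0,0,0,0],
  "claw": [0.07,0.06,0.06,0.06,0.06,0.06,0.06,0.04]
}}

```text
clock: 3.98
position: [451.4, -2.1, 203.5]
ee_rot: [0.983, -0.182, 0.001, -0.0]
contact_force: [-1.4, 0.4, 0.6]
gripper_width: 42.4
grasp_force: 0.0
```

{"fn": "carry_out", "kwargs": {
  "slide": [
    [0,0,0],
    [0,0,0],
    [0,0,0],
    [0,0,0],
    [0,0,0]
  ],
  "roll": [0,0,0,0,0],
  "claw": [0.03,0.02,0.01,0.01,0.01]
}}

```text
clock: 4.6
position: [451.2, -2.8, 203.5]
ee_rot: [0.983, -0.182, 0.0, -0.0]
contact_force: [-1.7, -1.6, 7.0]
gripper_width: 27.9
grasp_force: 58.1
```

{"fn": "carry_out", "kwargs": {
  "slide": [
    [0,0,-0.04],
    [0,0,-0.1],
    [0.02,0.04,-0.12],
    [0.04,0.085,-0.13],
    [0.06,0.13,-0.13],
    [0.08,0.175,-0.13],
    [0.1,0.215,-0.13],
    [0.1,0.215,-0.13]
  ],
  "roll": [0,0,0,0,0,0,0,0],
  "claw": [0.01,0.01,0.01,0.01,0.01,0.01,0.01,0.01]
}}

```text
clock: 5.6
position: [467.1, -241.5, 332.1]
ee_rot: [0.983, -0.185, -0.0, -0.0]
contact_force: [-0.3, 1.1, -2.2]
gripper_width: 28.2
grasp_force: 58.9
```

{"fn": "carry_out", "kwargs": {
  "slide": [
    [0,0,0],
    [0,0,0]
  ],
  "roll": [0,0],
  "claw": [0.01,0.01]
}}

```text
clock: 5.85
position: [467.2, -238.2, 332.7]
ee_rot: [0.983, -0.182, -0.0, -0.0]
contact_force: [0.1, -0.4, 0.5]
gripper_width: 28.0
grasp_force: 58.9
```

```bash
cat > e.py <<'E'
from h import *
np.set_printoptions(precision=2,suppress=True)
T=pose(); p=shot("wrist"); save(p,"w2",None,1.5); C=cloud(p); print(T[:3,3])
tl=lambda w:T[:3,:3].T@(np.asarray(w)-T[:3,3])
for t,z in (("spigot_base",16),("spigot_tip",56)):
    for r in place_of(p,t): w=at_z(p,r["at"],z); print(t,r["conf"],r["at"],w,tl(w))
d=np.hypot(C[...,0]-525,C[...,1]+262)
for z0,z1,R0 in ((53,60,25),(30,48,25),(13,20,30)):
    q=C[(d<R0)&(C[...,2]>z0)&(C[...,2]<z1)]
    if len(q)>3:
        (x,y),r=cv2.minEnclosingCircle(q[:,:2].astype(np.float32)); print(z0,len(q),x,y,r,np.median(q,0),"tool",tl([x,y,0]))
# tube in hand, in tool frame
t=(C-T[:3,3])@T[:3,:3]
m=(np.hypot(t[...,0],t[...,1])<30)&(t[...,2]>110)&(t[...,2]<215); q=t[m]; print("hand",len(q),q.min(0),q.max(0))
# rim (collar top) circle and lower edge
for z0 in range(120,212,8):
    k=q[(q[:,2]>z0)&(q[:,2]<z0+8)]
    if len(k)>5: print(z0,len(k),k[:,0].max(),k[:,1].min(),k[:,1].max(),k[:,1].mean())
E
python3 e.py
```

```text
[ 467.19 -238.21  332.69]
spigot_base 0.97 [252.7, 95.1] [ 530.95 -253.03   16.  ] [ 64.92  -8.87 316.67]
spigot_tip 0.71 [257.3, 104.4] [ 525.94 -255.65   56.  ] [ 61.17  -4.64 276.67]
spigot_tip 0.59 [415.5, 378.2] [ 241.48 -303.56   56.  ] [-187.37  141.8   276.69]
53 352 528.0323486328125 -255.618408203125 7.681082248687744 [ 528.12 -255.82   55.9 ] tool [ 63.12  -5.41 332.67]
30 18 533.495849609375 -259.36212158203125 5.636054039001465 [ 535.32 -260.     37.39] tool [ 69.56  -3.86 332.67]
13 1460 531.2446899414062 -259.5713806152344 25.22054100036621 [ 530.39 -257.19   16.36] tool [ 67.53  -2.86 332.67]
hand 17247 [-16.78 -29.61 110.06] [ 17.28  29.98 203.4 ]
120 6171 17.281850305682863 -29.407488038833627 29.605250498447802 -0.6244170794729651
128 2036 16.6696665190028 -28.201395440139265 29.375459891701862 -0.6891170640234454
136 2105 13.976901175902379 -28.920361768397118 26.098562671250704 -1.5683083329365268
144 1779 13.683611885329752 -29.092393421166253 26.20596544370505 -1.0471709621792307
152 1255 13.659956866360735 -29.19129696518636 26.24601506177071 -1.376996102890592
160 1009 13.666823844192296 -28.95408746599029 25.93131222481991 -1.45814491141088
168 482 13.541455366881463 -22.03139064962641 18.884523620749196 -1.0398290014358536
176 352 13.568153241935292 -13.39936118278428 12.410846539877337 -0.540619162168979
184 302 13.393501031137221 -13.361706271417473 12.725168770000064 -0.6134952080920151
192 269 13.348824426390246 -13.143353582544608 12.03517256625298 -0.2523485916948459
200 85 13.218378874632366 -12.782198347021739 12.988413117137076 0.09703707844868269
```

View pics/w2.png

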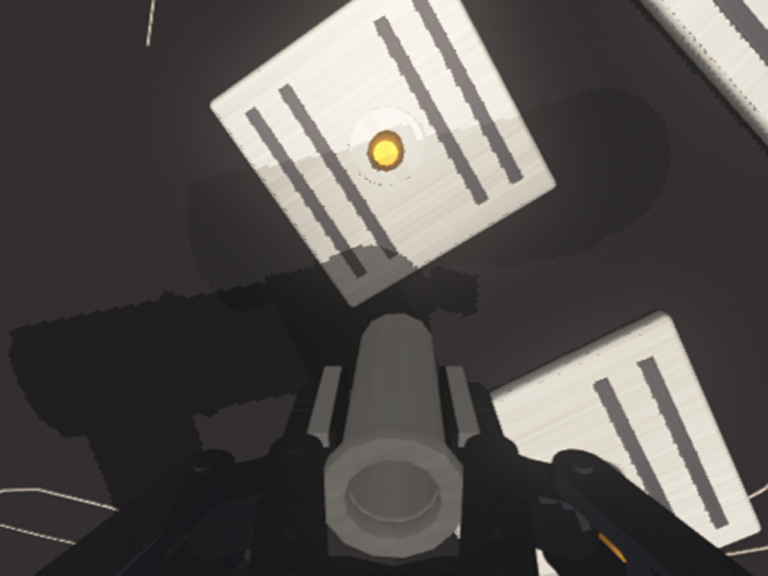

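The tube hangs straight in the fingers. Its lower end is at (265,210) and the spigot tip at (257,101). The spigot is 63 mm ahead in tool x and −5 mm in tool y.

{"fn": "carry_out", "kwargs": {
  "slide": [
    [0.03,-0.0025,0.0],
    [0.0632,-0.005,0.01],
    [0.0632,-0.005,0.03],
    [0.0632,-0.005,0.055],
    [0.0632,-0.005,0.062],
    [0.0632,-0.005,0.062],
    [0.0632,-0.005,0.062]
  ],
  "roll": [0,0,0,0,0,0,0],
  "claw": [0.01,0.01,0.01,0.01,0.01,0.01,0.01]
}}

```text
clock: 6.88
position: [528.5, -257.1, 271.9]
ee_rot: [0.983, -0.182, 0.001, 0.0]
contact_force: [0.4, -0.3, -1.3]
gripper_width: 27.9
grasp_force: 58.9
```

```bash
cat > f.py <<'E'
from h import *
np.set_printoptions(precision=2,suppress=True)
T=pose(); p=shot("wrist"); C=cloud(p); print(T[:3,3]); tl=lambda w:T[:3,:3].T@(np.asarray(w)-T[:3,3])
d=np.hypot(C[...,0]-528,C[...,1]+256)
for z0,z1,R0 in ((56,58,15),(20,55,15),(14,18,21)):
    q=C[(d<R0)&(C[...,2]>z0)&(C[...,2]<z1)]
    if len(q)>3:
        (x,y),r=cv2.minEnclosingCircle(q[:,:2].astype(np.float32)); print(z0,len(q),x,y,r,"tool",tl([x,y,0]))
c=recognise(p,"spigot_base"); print(c)
t=(C-T[:3,3])@T[:3,:3]; m=(np.hypot(t[...,0],t[...,1])<20)&(t[...,2]>176)&(t[...,2]<206); q=t[m]; print(q.min(0),q.max(0))
q=C[(C[...,2]>7)&(C[...,2]<13)&(d<130)]; print(cv2.minAreaRect(q[:,:2].astype(np.float32)))
save(p,"w3",None,1.5)
E
python3 f.py
```

```text
[ 528.51 -257.06  271.95]
20 479 528.2572021484375 -255.828125 8.972259521484375 tool [ -1.29  -1.03 271.94]
14 1464 528.0695190429688 -255.80165100097656 20.14937973022461 tool [ -1.48  -0.99 271.94]
[{'at': [466.5, 336.7], 'conf': 0.88}, {'at': [265.4, 170.5], 'conf': 0.81}, {'at': [472.5, 50.2], 'conf': 0.72}]
[ -1.44 -13.33 176.  ] [ 13.48  13.06 203.91]
((528.0799560546875, -255.9518280029297), (139.66317749023438, 139.393310546875), 11.27432918548584)
```

View pics/w3.png

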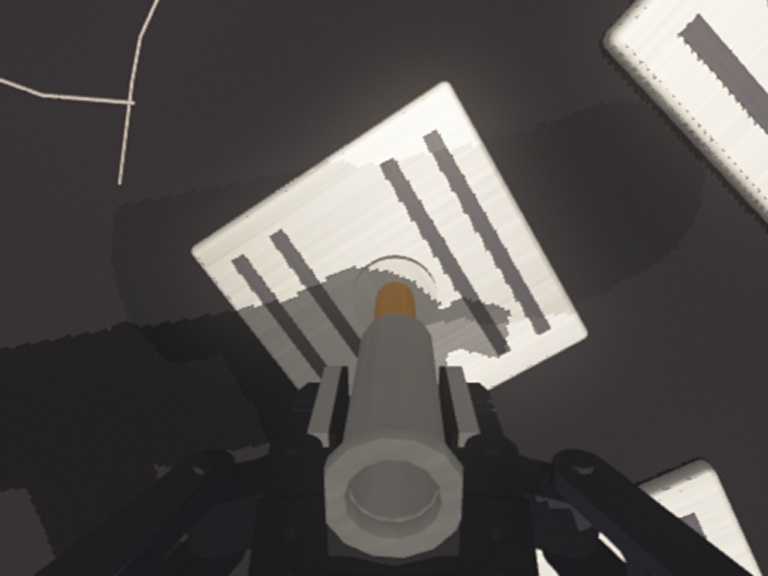

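The spigot is directly under the tube's lower end, at (264,200), and the tray measures 140 mm, so it is the right one. I'll trim by about 1 mm and lower.

{"fn": "carry_out", "kwargs": {
  "slide": [
    [-0.0012,-0.0007,0.0],
    [-0.0012,-0.0007,0.005],
    [-0.0012,-0.0007,0.012],
    [-0.0012,-0.0007,0.018],
    [-0.0012,-0.0007,0.024],
    [-0.0012,-0.0007,0.03],
    [-0.0012,-0.0007,0.03]
  ],
  "roll": [0,0,0,0,0,0,0],
  "claw": [0.01,0.01,0.01,0.01,0.01,0.01,0.01]
}}

```text
clock: 7.85
position: [527.1, -256.0, 240.0]
ee_rot: [0.983, -0.182, -0.001, -0.0]
contact_force: [0.5, -0.3, -0.5]
gripper_width: 27.9
grasp_force: 58.9
```

{"fn": "carry_out", "kwargs": {
  "slide": [
    [0,0,0.007],
    [0,0,0.014],
    [0,0,0.018],
    [0,0,0.02],
    [0,0,0.0215],
    [0,0,0.0215]
  ],
  "roll": [0,0,0,0,0,0],
  "claw": [0.01,0.01,0.01,0.01,0.01,0.01]
}}

```text
clock: 8.6
position: [527.3, -256.1, 219.7]
ee_rot: [0.983, -0.182, 0.0, 0.0]
contact_force: [-1.3, -0.7, 2.6]
gripper_width: 28.0
grasp_force: 59.0
```

{"fn": "carry_out", "kwargs": {
  "slide": [
    [0,0,0.001],
    [0,0,0.002],
    [0,0,0.002]
  ],
  "roll": [0,0,0],
  "claw": [0.01,0.01,0.01]
}}

```text
clock: 8.98
position: [527.4, -256.2, 219.5]
ee_rot: [0.983, -0.182, 0.001, 0.0]
contact_force: [-4.0, 1.5, 12.2]
gripper_width: 27.5
grasp_force: 58.1
```

Seated at 219.5 mm with contact force rising. Release and rise.

{"fn": "carry_out", "kwargs": {
  "slide": [
    [0,0,-0.0015],
    [0,0,-0.0015],
    [0,0,-0.0015],
    [0,0,-0.0015],
    [0,0,-0.03],
    [0,0,-0.07],
    [0,0,-0.12],
    [0,0,-0.12]
  ],
  "roll": [0,0,0,0,0,0,0,0],
  "claw": [0.01,0.03,0.05,0.06,0.06,0.06,0.06,0.06]
}}

```text
clock: 9.98
position: [528.3, -256.3, 341.6]
ee_rot: [0.983, -0.182, 0.005, 0.0]
contact_force: [0.6, -0.7, -0.7]
gripper_width: 59.9
grasp_force: 0.0
```

```bash
cat > g.py <<'E'
from h import *
np.set_printoptions(precision=2,suppress=True)
T=pose(); p=shot("wrist"); C=cloud(p); print(T[:3,3])
d=np.hypot(C[...,0]-528,C[...,1]+256)
q=C[(d<30)&(C[...,2]>85)&(C[...,2]<120)]; t=q[q[:,2]>93]; print(len(q),np.percentile(q[:,2],[50,90,98]),cv2.minEnclosingCircle(t[:,:2].astype(np.float32)))
print(T[:3,:3].T@np.array([499-T[0,3],190-T[1,3],0]), read_state()["joints"])
E
python3 g.py
```

```text
[ 528.3  -256.3   341.62]
1328 [95.98 96.98 97.46] ((527.6885375976562, -255.35214233398438), 16.87377166748047)
[-187.13 -406.23   -1.44] [-0.18  0.37 -0.19 -0.   -1.01  1.38]
```

Tube top at 96 mm, so it is fully home and upright. On to the valve.

{"fn": "carry_out", "kwargs": {
  "slide": [
    [-0.025,-0.05,-0.02],
    [-0.05,-0.1,-0.04],
    [-0.075,-0.15,-0.04],
    [-0.1,-0.2,-0.04],
    [-0.125,-0.25,-0.04],
    [-0.15,-0.3,-0.04],
    [-0.175,-0.35,-0.04],
    [-0.2,-0.406,-0.04]
  ],
  "roll": [0,0,0,0,0,0,0,0],
  "claw": [0.06,0.05,0.045,0.045,0.045,0.045,0.045,0.045]
}}

```text
clock: 11.02
position: [485.3, 196.2, 375.6]
ee_rot: [0.983, -0.183, -0.001, 0.001]
contact_force: [1.3, -0.3, 0.2]
gripper_width: 44.9
grasp_force: 0.0
```

{"fn": "carry_out", "kwargs": {
  "slide": [
    [0,0,0],
    [0,0,0],
    [0,0,0]
  ],
  "roll": [0,0,0],
  "claw": [0.045,0.045,0.045]
}}

```text
clock: 11.4
position: [486.1, 193.7, 376.5]
ee_rot: [0.983, -0.183, -0.001, 0.001]
contact_force: [-0.2, -1.1, 0.5]
gripper_width: 44.8
grasp_force: 0.0
```

```bash
cat > k.py <<'E'
from h import *
from scipy.optimize import least_squares
np.set_printoptions(precision=2,suppress=True)
T=pose(); p=shot("wrist"); save(p,"w4",None,1.5); C=cloud(p); print(T); tl=lambda w:T[:3,:3].T@(np.asarray(w)-T[:3,3])
d=np.hypot(C[...,0]-499,C[...,1]-190)
q=C[(C[...,2]>57)&(C[...,2]<64.5)&(d<58)&(d>33)]
f=least_squares(lambda a:np.hypot(q[:,0]-a[0],q[:,1]-a[1])-a[2],[499,190,45],loss="soft_l1"); ax=f.x; print("axis",len(q),ax)
d=np.hypot(C[...,0]-ax[0],C[...,1]-ax[1])
h=C[(C[...,2]>72)&(C[...,2]<112)&(d<65)&(d>25)]; t=h[h[:,2]>101]
(x,y),r=cv2.minEnclosingCircle(t[:,:2].astype(np.float32)); print("handle top",len(h),len(t),x,y,r,"rad",np.hypot(x-ax[0],y-ax[1]))
g=least_squares(lambda a:np.hypot(h[:,0]-a[0],h[:,1]-a[1])-10.5,[x,y],loss="soft_l1").x
hub=C[(d<15)]; print("hub z",np.percentile(hub[:,2],[50,98]))
n=C[(C[...,2]>4)&(C[...,2]<40)&(d>57)&(d<74)]; nm=n.mean(0) if len(n) else None; print("nose",len(n),nm,n[:,2].max())
b=np.arctan2(*(nm-np.r_[ax[:2],0])[[1,0]]); a=np.arctan2(y-ax[1],x-ax[0]); print("nose ang",b,"handle ang",a,"wheel",(a-b)%(2*np.pi))
for nme,z in (("handle_mid",87),("wheel_axis",56)):
    for r in place_of(p,nme): w=at_z(p,r["at"],z); print(nme,r["conf"],r["at"],w)
print("tool handle",tl([x,y,90]),"tool axis",tl([*ax[:2],56]))
E
python3 k.py
```

```text
[[  0.93  -0.36  -0.   486.11]
 [ -0.36  -0.93  -0.   193.65]
 [ -0.     0.    -1.   376.52]
 [  0.     0.     0.     1.  ]]
axis 4413 [500.82 193.99  43.69]
handle top 812 434 483.557861328125 236.32884216308594 9.826910972595215 rad 45.72535300393925
hub z [277.5  285.79]
nose 171 [463.97 138.79   8.03] 10.571702502106575
nose ang -2.15942443946646 handle ang 1.957905899023695 wheel 4.117330338490155
handle_mid 0.73 [213.3, 204.0] [483.29 237.91  87.  ]
handle_mid 0.67 [96.4, 194.1] [524.7  321.65  87.  ]
wheel_axis 0.96 [60.6, 167.6] [552.75 357.09  56.  ]
wheel_axis 0.69 [257.6, 157.5] [499.36 193.63  56.  ]
tool handle [-17.48 -39.28 286.49] tool axis [ 13.9   -6.04 320.5 ]
```

View pics/w4.png

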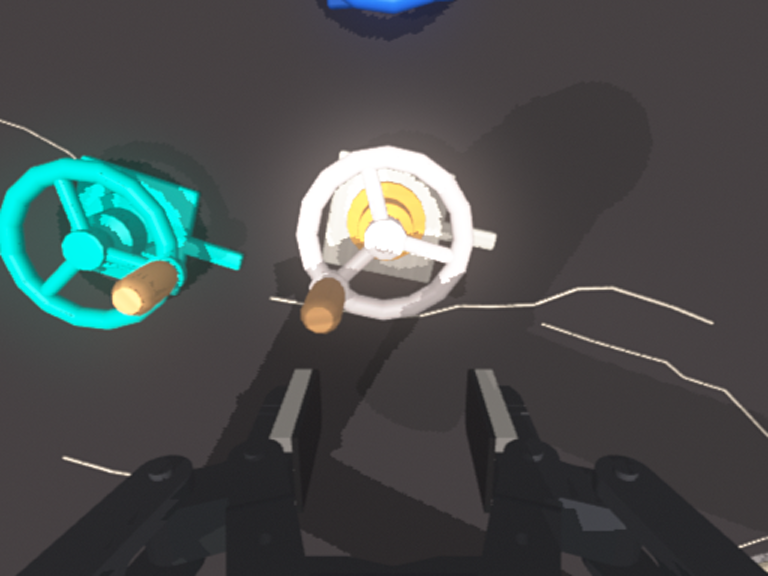

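The white wheel's hub is at (256,160), its handle top at (213,213) and its nose at (322,160). The wheel is about 4.1 rad open. The turquoise handle at (85,197) leaves about 95 mm of room. Descending onto the handle.

{"fn": "carry_out", "kwargs": {
  "slide": [
    [-0.0175,-0.0393,0.0],
    [-0.0175,-0.0393,0.04],
    [-0.0175,-0.0393,0.08],
    [-0.0175,-0.0393,0.11],
    [-0.0175,-0.0393,0.125],
    [-0.0175,-0.0393,0.132],
    [-0.0175,-0.0393,0.132],
    [-0.0175,-0.0393,0.132]
  ],
  "roll": [0,0,0,0,0,0,0,0],
  "claw": [0.045,0.045,0.045,0.045,0.045,0.045,0.045,0.035]
}}

```text
clock: 12.55
position: [484.3, 237.9, 246.3]
ee_rot: [0.983, -0.182, 0.001, -0.001]
contact_force: [0.9, -0.2, -0.0]
gripper_width: 35.0
grasp_force: 0.0
```

{"fn": "carry_out", "kwargs": {
  "slide": [
    [0,0,0],
    [0,0,0],
    [0,0,0],
    [0,0,0],
    [0,0,0]
  ],
  "roll": [0,0,0,0,0],
  "claw": [0.025,0.015,0.01,0.01,0.01]
}}

```text
clock: 13.18
position: [483.8, 237.0, 246.1]
ee_rot: [0.983, -0.182, -0.0, 0.001]
contact_force: [-1.4, -4.2, 4.7]
gripper_width: 18.9
grasp_force: 58.6
```

```bash
cat > m.py <<'E'
from h import *
import sys
np.set_printoptions(precision=4,suppress=True)
A=np.array([float(sys.argv[1]),float(sys.argv[2])]); T=pose(); Rm=T[:3,:3]
s=read_state(); v=T[:2,3]-A; a=np.arctan2(v[1],v[0]); print("tcp",T[:3,3],"ang",a,"rad",np.hypot(*v),"wheel",(a+2.16)%(2*np.pi),"F",s["contact_force"],"w",s["gripper_width"],s["grasp_force"],"joints",s["joints"])
print(Rm)
step=np.radians(float(sys.argv[3])); r=45
for i in range(1,9):
    b=a+step*i; w=np.r_[A+r*np.array([np.cos(b),np.sin(b)])-T[:2,3],0]; print(i,(Rm.T@w/1000).round(4)[:2], round(b,3))
E
python3 m.py 500.5 194 -15
```

```text
tcp [483.7749 236.9517 246.1284] ang 1.9421259148227694 rad 46.09317679494148 wheel 4.10212591482277 F [-1.3663 -4.2072  4.7341] w 18.947426575514513 58.570066345855594 joints [ 0.7568  0.4119 -0.4064  0.001  -0.7537  0.4465]
[[ 0.9335 -0.3586 -0.0004]
 [-0.3586 -0.9335 -0.0014]
 [ 0.0001  0.0014 -1.    ]]
1 [ 0.0104 -0.0059] 1.68
2 [ 0.0214 -0.0099] 1.419
3 [ 0.0331 -0.0109] 1.157
4 [ 0.0447 -0.0088] 0.895
5 [ 0.0553 -0.0038] 0.633
6 [0.0643 0.0038] 0.371
7 [0.071  0.0135] 0.11
8 [0.075  0.0245] -0.152
```

{"fn": "carry_out", "kwargs": {
  "slide": [
    [0.0104,-0.0059,0],
    [0.0214,-0.0099,0],
    [0.0331,-0.0109,0],
    [0.0447,-0.0088,0],
    [0.0553,-0.0038,0],
    [0.0643,0.0038,0],
    [0.071,0.0135,0],
    [0.075,0.0245,0]
  ],
  "roll": [0,0,0,0,0,0,0,0],
  "claw": [0.01,0.01,0.01,0.01,0.01,0.01,0.01,0.01]
}}

```text
clock: 14.18
position: [543.3, 187.9, 246.1]
ee_rot: [0.983, -0.183, -0.002, 0.0]
contact_force: [-13.0, 4.8, 10.8]
gripper_width: 19.2
grasp_force: 59.3
```

```bash
python3 m.py 500.5 194 -15
```

```text
tcp [543.282  187.9033 246.097 ] ang -0.1415533006074687 rad 43.21417959917386 wheel 2.0184466993925314 F [-12.9753   4.7725  10.8278] w 19.227158388085783 59.315972017357126 joints [ 0.6141  0.4624 -0.3133 -0.0036 -0.7987  0.5918]
[[ 0.9333 -0.3591 -0.0044]
 [-0.3592 -0.9333  0.    ]
 [-0.0041  0.0016 -1.    ]]
1 [0.0029 0.0113] -0.403
2 [0.0009 0.0229] -0.665
3 [-0.004   0.0336] -0.927
4 [-0.0115  0.0426] -1.189
5 [-0.021   0.0494] -1.451
6 [-0.032   0.0535] -1.712
7 [-0.0437  0.0546] -1.974
8 [-0.0553  0.0527] -2.236
```

```bash
cat > n.py <<'E'
from h import *
import sys
np.set_printoptions(precision=4,suppress=True)
# axis x y, commanded x y, start angle (deg), step, n
ax,ay,cx,cy,a,st=map(float,sys.argv[1:7]); Rm=np.array([[.9335,-.3586],[-.3586,-.9335]])
s=read_state(); v=s["position"][:2]-[ax,ay]; print("tcp",s["position"],"ang",np.degrees(np.arctan2(v[1],v[0])),"rad",np.hypot(*v),s["contact_force"],s["gripper_width"])
L=[]
for i in range(1,int(sys.argv[7])+1):
    b=np.radians(a+st*i); w=np.array([ax+45*np.cos(b)-cx,ay+45*np.sin(b)-cy]); L.append([*(Rm.T@w/1000).round(4).tolist(),0])
print(L,"end deg",np.degrees(b),"cmd end",w+[cx,cy])
E
python3 n.py 498.8 194.5 545.0 187.2 -8 -13 8
```

```text
tcp [543.282  187.9033 246.097 ] ang -8.43551783354042 rad 44.96844073494413 [-12.9753   4.7725  10.8278] 19.227158388085783
[[-0.0007, 0.0097, 0], [-0.0019, 0.0199, 0], [-0.0053, 0.0295, 0], [-0.0108, 0.0381, 0], [-0.018, 0.0452, 0], [-0.0267, 0.0505, 0], [-0.0364, 0.0538, 0], [-0.0465, 0.0547, 0]] end deg -112.0 cmd end [481.9427 152.7767]
```

{"fn": "carry_out", "kwargs": {
  "slide": [
    [-0.0007,0.0097,0],
    [-0.0019,0.0199,0],
    [-0.0053,0.0295,0],
    [-0.0108,0.0381,0],
    [-0.018,0.0452,0],
    [-0.0267,0.0505,0],
    [-0.0364,0.0538,0],
    [-0.0465,0.0547,0]
  ],
  "roll": [0,0,0,0,0,0,0,0],
  "claw": [0.01,0.01,0.01,0.01,0.01,0.01,0.01,0.01]
}}

```text
clock: 15.18
position: [481.7, 152.1, 246.1]
ee_rot: [0.983, -0.182, 0.0, 0.001]
contact_force: [2.2, -2.8, 8.3]
gripper_width: 19.4
grasp_force: 59.4
```

```bash
python3 n.py 498.8 194.5 481.9 152.8 -112 -3 8
```

```text
tcp [481.7005 152.1341 246.1061] ang -111.97972323939314 rad 45.68657690410928 [ 2.2208 -2.7876  8.3305] 19.364145553261164
[[-0.0023, -0.0001, 0], [-0.0047, -0.0003, 0], [-0.007, -0.0007, 0], [-0.0093, -0.0011, 0], [-0.0116, -0.0017, 0], [-0.0138, -0.0024, 0], [-0.016, -0.0033, 0], [-0.0182, -0.0042, 0]] end deg -136.0 cmd end [466.4297 163.2404]
```

{"fn": "carry_out", "kwargs": {
  "slide": [
    [-0.0023,-0.0001,0],
    [-0.0047,-0.0003,0],
    [-0.007,-0.0007,0],
    [-0.0093,-0.0011,0],
    [-0.0116,-0.0017,0],
    [-0.0116,-0.0017,0]
  ],
  "roll": [0,0,0,0,0,0],
  "claw": [0.01,0.01,0.01,0.01,0.01,0.01]
}}

```text
clock: 15.92
position: [472.5, 157.1, 246.1]
ee_rot: [0.983, -0.182, 0.001, 0.002]
contact_force: [8.6, -11.0, 4.9]
gripper_width: 19.4
grasp_force: 59.3
```

{"fn": "carry_out", "kwargs": {
  "slide": [
    [-0.0022,-0.0008,0],
    [-0.0022,-0.0008,0],
    [-0.0022,-0.0008,0]
  ],
  "roll": [0,0,0],
  "claw": [0.01,0.01,0.01]
}}

```text
clock: 16.3
position: [472.0, 157.6, 246.1]
ee_rot: [0.983, -0.182, 0.002, 0.002]
contact_force: [16.3, -18.2, 2.9]
gripper_width: 19.4
grasp_force: 59.1
```

```bash
python3 n.py 498.8 194.5 481.9 152.8 -112 -18 1; python3 -c "
from h import *
p=shot('wrist');save(p,'w5',None,1.5)"
```

```text
tcp [471.9747 157.6098 246.1197] ang -126.0233994763055 rad 45.6123377694819 [ 16.3115 -18.1659   2.9046] 19.445874945479865
[[-0.0138, -0.0024, 0]] end deg -130.0 cmd end [469.8746 160.028 ]
```

View pics/w5.png

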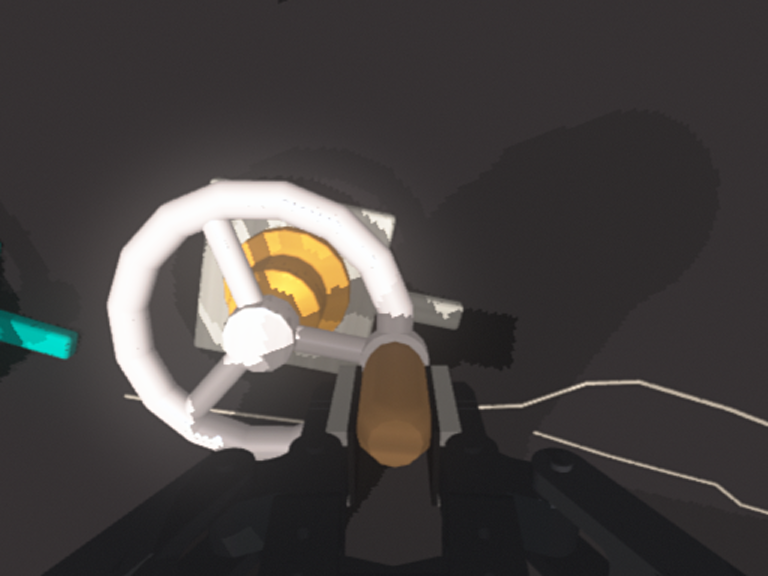

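The handle is over the nose (the image shows handle and nose both on the same side of the hub, handle at (262,275), nose at (290,205)). About 24 N of tangential resistance says the stop has been reached. Now open exactly two turns.

```bash
python3 - <<'E'
import numpy as np
R=np.array([[.9335,-.3586],[-.3586,-.9335]]); A=np.array([498.6,194.2]); c=np.array([469.9,160.1]); a=-130.
for k,st in enumerate([20]*4+[10]*1):
    n=8; L=[]
    for i in range(1,n+1):
        b=np.radians(a+st*i); w=A+45*np.array([np.cos(b),np.sin(b)]); L.append([*(R.T@(w-c)/1000).round(4).tolist(),0])
    print(L); c=c+R@(np.array(L[-1][:2])*1000); a+=st*n; print(a,c)
E
```

```text
[[0.0154, 0.0029, 0], [0.0307, -0.0001, 0], [0.0441, -0.0082, 0], [0.0539, -0.0203, 0], [0.059, -0.0351, 0], [0.0587, -0.0507, 0], [0.0531, -0.0653, 0], [0.0429, -0.0771, 0]]
30.0 [537.59521 216.68891]
[[-0.0137, -0.0076, 0], [-0.0291, -0.01, 0], [-0.0445, -0.007, 0], [-0.0579, 0.001, 0], [-0.0677, 0.0132, 0], [-0.0728, 0.0279, 0], [-0.0725, 0.0436, 0], [-0.0669, 0.0582, 0]]
190.0 [454.27354 186.34955]
[[0.0103, 0.0118, 0], [0.0239, 0.0193, 0], [0.0394, 0.0218, 0], [0.0547, 0.0188, 0], [0.0681, 0.0107, 0], [0.0779, -0.0014, 0], [0.083, -0.0162, 0], [0.0827, -0.0318, 0]]
350.0 [542.87747 186.37863]
[[-0.0056, -0.0146, 0], [-0.0158, -0.0264, 0], [-0.0295, -0.034, 0], [-0.0449, -0.0364, 0], [-0.0603, -0.0334, 0], [-0.0737, -0.0254, 0], [-0.0835, -0.0132, 0], [-0.0886, 0.0015, 0]]
510.0 [459.63147 216.75034]
[[-0.0005, 0.0079, 0], [0.0003, 0.0157, 0], [0.0025, 0.0232, 0], [0.0059, 0.0303, 0], [0.0105, 0.0366, 0], [0.0162, 0.0421, 0], [0.0227, 0.0464, 0], [0.0298, 0.0496, 0]]
590.0 [469.66321 159.76246]
```

{"fn": "carry_out", "kwargs": {
  "slide": [
    [0.0154,0.0029,0],
    [0.0307,-0.0001,0],
    [0.0441,-0.0082,0],
    [0.0539,-0.0203,0],
    [0.059,-0.0351,0],
    [0.0587,-0.0507,0],
    [0.0531,-0.0653,0],
    [0.0429,-0.0771,0]
  ],
  "roll": [0,0,0,0,0,0,0,0],
  "claw": [0.01,0.01,0.01,0.01,0.01,0.01,0.01,0.01]
}}

```text
clock: 17.35
position: [537.4, 216.2, 246.1]
ee_rot: [0.983, -0.183, -0.001, 0.002]
contact_force: [-1.1, -5.9, 9.6]
gripper_width: 19.3
grasp_force: 60.1
```

Tracking well.

{"fn": "carry_out", "kwargs": {
  "slide": [
    [-0.0137,-0.0076,0],
    [-0.0291,-0.01,0],
    [-0.0445,-0.007,0],
    [-0.0579,0.001,0],
    [-0.0677,0.0132,0],
    [-0.0728,0.0279,0],
    [-0.0725,0.0436,0],
    [-0.0669,0.0582,0]
  ],
  "roll": [0,0,0,0,0,0,0,0],
  "claw": [0.01,0.01,0.01,0.01,0.01,0.01,0.01,0.01]
}}

```text
clock: 18.35
position: [453.2, 186.8, 246.1]
ee_rot: [0.983, -0.182, -0.0, -0.0]
contact_force: [-1.2, 3.4, 8.1]
gripper_width: 19.0
grasp_force: 60.0
```

{"fn": "carry_out", "kwargs": {
  "slide": [
    [0.0103,0.0118,0],
    [0.0239,0.0193,0],
    [0.0394,0.0218,0],
    [0.0547,0.0188,0],
    [0.0681,0.0107,0],
    [0.0779,-0.0014,0],
    [0.083,-0.0162,0],
    [0.0827,-0.0318,0]
  ],
  "roll": [0,0,0,0,0,0,0,0],
  "claw": [0.01,0.01,0.01,0.01,0.01,0.01,0.01,0.01]
}}

```text
clock: 19.35
position: [542.4, 185.8, 246.0]
ee_rot: [0.983, -0.183, -0.001, 0.002]
contact_force: [-4.5, -2.4, 13.3]
gripper_width: 19.3
grasp_force: 60.4
```

{"fn": "carry_out", "kwargs": {
  "slide": [
    [-0.0056,-0.0146,0],
    [-0.0158,-0.0264,0],
    [-0.0295,-0.034,0],
    [-0.0449,-0.0364,0],
    [-0.0603,-0.0334,0],
    [-0.0737,-0.0254,0],
    [-0.0835,-0.0132,0],
    [-0.0886,0.0015,0]
  ],
  "roll": [0,0,0,0,0,0,0,0],
  "claw": [0.01,0.01,0.01,0.01,0.01,0.01,0.01,0.01]
}}

```text
clock: 20.35
position: [459.4, 217.9, 246.1]
ee_rot: [0.983, -0.182, 0.001, -0.002]
contact_force: [3.8, 1.3, 5.5]
gripper_width: 19.3
grasp_force: 59.6
```

{"fn": "carry_out", "kwargs": {
  "slide": [
    [-0.0005,0.0079,0],
    [0.0003,0.0157,0],
    [0.0025,0.0232,0],
    [0.0059,0.0303,0],
    [0.0105,0.0366,0],
    [0.0162,0.0421,0],
    [0.0227,0.0464,0],
    [0.0298,0.0496,0]
  ],
  "roll": [0,0,0,0,0,0,0,0],
  "claw": [0.01,0.01,0.01,0.01,0.01,0.01,0.01,0.01]
}}

```text
clock: 21.35
position: [468.8, 159.6, 246.0]
ee_rot: [0.983, -0.183, -0.001, 0.001]
contact_force: [-3.5, 2.0, 11.1]
gripper_width: 19.4
grasp_force: 60.4
```

{"fn": "carry_out", "kwargs": {
  "slide": [
    [0.0025,0.0007,0],
    [0.005,0.0014,0],
    [0.005,0.0014,0],
    [0.005,0.0014,0]
  ],
  "roll": [0,0,0,0],
  "claw": [0.01,0.01,0.01,0.01]
}}

```text
clock: 21.85
position: [473.1, 156.5, 246.1]
ee_rot: [0.983, -0.182, -0.001, 0.001]
contact_force: [-1.3, -0.6, 11.6]
gripper_width: 19.3
grasp_force: 60.4
```

```bash
python3 n.py 498.6 194.2 0 0 0 0 1; python3 - <<'E'
from h import *
p=shot('wrist');save(p,'w6',None,1.5)
i=cv2.imread('pics/w5.png');j=cv2.imread('pics/w6.png')
cv2.imwrite('pics/cmp.png',np.hstack([i[150:490,80:480],j[150:490,80:480]]))
for m in (i,j):   # brown handle centroid and white hub-disc, in 1.5x pixels
    h=cv2.cvtColor(m,cv2.COLOR_BGR2HSV); k=(h[...,0]<16)&(h[...,1]>110)&(h[...,2]>50); k[:330]=0; v,u=np.where(k)
    for r in (360,400,440): x=u[v==r]; print(r,x.min(),x.max(),(x.min()+x.max())/2)
E
```

```text
tcp [473.1151 156.4557 246.0693] ang -124.02714201960264 rad 45.54241531600849 [-1.2684 -0.5668 11.614 ] 19.334285084701577
[[0.4378, -0.3762, 0]] end deg 0.0 cmd end [543.6 194.2]
360 369 420 394.5
400 360 427 393.5
440 359 429 394.0
360 370 417 393.5
400 360 427 393.5
440 357 429 393.0
```

View pics/cmp.png

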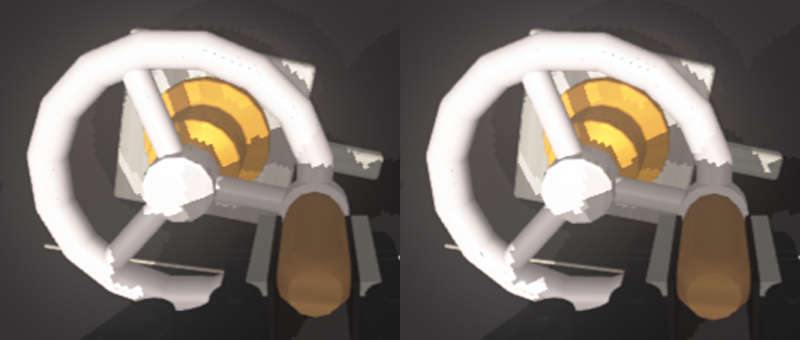

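The two crops match: handle over the nose at the stop (left, handle at (315,250)) and after two turns (right, (713,250)), so the wheel is within about 2° of exact. The grip is 60 N and the wheel is still, so I'm handing in.

```bash
python3 -c "
from bench import *
print(read_state()['joint_vel'].round(3)); print(job_done())"
```

```text
[-0.001 -0.     0.001  0.    -0.002  0.001]
the job is handed in; nothing more can be done
None
```

I slipped the riser tube fully home on the small tray's spigot and released it, closed the valve to its stop, opened it two full turns (within about 2°), and handed in at about 22 s with the handle still gripped; no verdict came back.

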